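# Lid the packed jar and show its medallion to the inspection camera

## Robot

A 6-joint arm with a two-finger parallel gripper is mounted at the origin on the work surface. World frame = base frame: x ahead of the robot, y to its left, z up, the work surface at z = 0. Lengths are in m, angles in degrees, forces in N, time in s.
With the tool pointing down it reaches from about 0.4 to 0.825 m from the base axis. Payload 7 kg.
Tool frame: the origin (TCP) lies at the very end of the fingers, on their centre line; the grasp point (between the pads) lies 19 mm behind it (r.hold_point_z is the distance from the TCP to the grasp point, in m); z points along the fingers, y is the line along which they close (so a half turn about z gives the same grasp; the last joint's range is limited). The gripper opens to 88 mm and grips with 3 to 60 N. Pads are 19 mm wide; open, the fingers measure 130 mm over their backs; the gripper's body (78 mm by 193 mm) begins 47 mm behind the grasp point.
Start: joints at [16.507, 20.546, 0.682, 0, -70.136, -16.507], TCP at [0.675, -0, 0.227] pointing down, gripper open.
Joint ranges: [-176.03, 176.03], [-82.01, 121.73], [-58.28, 71.71], [-173.87, 95.51], [-174.79, -0.11], [-173.66, 173.66]. Speed limits (degrees/s): [136.94, 136.94, 172.46, 180, 180, 180].

## Interface

Orientations are given as [roll, pitch, yaw] about the fixed x, y, z axes, in that order (R = Rz(yaw) Ry(pitch) Rx(roll)).
In Python, from plant import telemetry, vision, workorder, r gives the robot as it stands.
- The arm moves only by the tool move_arm, never from a script. Its argument "plan" is a list of rows, each a list of 7 numbers: the opening, from -1 (shut) to 1 (fully open), so that 0 is half open, then the shift along the world's x, y, z in m, then the turn, a rotation vector about the world's x, y, z in degrees. In form: [[fingers, dx, dy, dz, ax, ay, az], ...]. A call has 1 to 20 rows; each row shifts and turns the commanded pose from where the row before left it; what a row does not reach is not made up. A row lasts 1/8 s, in which the tool goes at most 62.5 mm and 10.7 degrees, less where a joint would pass 70% of its speed; a pose out of reach is approached as far as the arm can. A call is refused whole if a number of a shift passes 0.0625 or a number of a turn 10.7, either way. A call with a gripper value outside its range is refused whole. The fingers move at their own pace and stop on an object; "force" is the grip in N (left out, the last holds). Time passes only in rows, so rows that do not move let the fingers close. It gives the time, the measured TCP pose, the force, the opening and the grip force at its end, in the units of the state.
- telemetry.get_state(): the state, without advancing time (a new reading comes with each control period).
- vision.capture(name): name is "scene" or "side" or "wrist"; returns a dict with "img" (480x640x3 uint8, red, green, blue), "depth" (480x640 float32, m along the optical axis (not along the pixel's ray), 0 where there is no reading), "intrinsics" (3x3 intrinsics, pixels), "R" (3x3) and "t" (3): a world point X has camera coordinates R X + t. Camera axes: x right, y down, z forward; pixel columns grow to the right and rows downward; lengths in m; the calibration is good to about 2 mm. A picture is of the moment at which its call begins.
- workorder.close_job(): hands the job in; it is judged then, once.
The state is a dict: "time_s": time; "joints": joint angles; "qd": joint speeds; "joint_torque": joint torques, N m; "tcp_pos": TCP position; "eef_rot": TCP orientation; "contact_force": force on the tool from outside, world axes, zero at the start; "moment": the same for the moment, N m; "gripper_width": finger opening in m; "gripper_force": force on a finger pad.
Only numpy, scipy, OpenCV 4.12 (cv2) and the standard library are available. Lean on these libraries where they do the work, as an engineer would, in place of code of your own. Each camera call takes 0.05 s, during which the arm holds its last target. There are 200 camera calls.

## Task

The terracotta jar on the plywood board is packed with its white token: put its lid squarely on the jar while it stands on the board, then let go of the lid. Then take the closed jar by its body, lift it, keeping it upright all the way, and present it to the inspection camera: blue medallion facing squarely into the lens, its face centred on the lens axis and 15 cm in front of the lens. Finish while holding it there, still and in the air; disturb nothing else on the table.

Things in the scene. Friction and masses are not known exactly. Their poses are not given: they have to be found in the camera images.
- jar: open terracotta jar, 54 mm outside diameter, 70 mm tall, straight sided, mouth 46 mm wide, about 220 g (150 to 310 g), standing loose on the board on one side of it. Origin at the centre of its underside, z up, its x axis points out through the blue medallion. The sides along its y axis are plain, for gripping
- jar_medal (a point): centre of the outer face of the jar's blue medallion (a disc 34 mm across with a white flower relief that stands out from the jar's side): on the jar's x axis, 32 mm from the jar's centre line and 36 mm above its underside
- lid: loose terracotta lid, 60 g, on the other side of the board from the jar. Origin at the centre of its underside, z up. From the bottom: tapered plug 8 mm high (30 mm wide below, 38 above) that goes loosely into the jar's mouth, flange 54 mm wide, 5 mm thick, light wooden knob 20 mm wide, 26 mm tall. Seated, its origin is 62 mm and the knob's top 101 mm above the jar's underside
- token: white ceramic disc, 28 mm across, 8 mm thick, lying loose in the jar on its floor (6 mm above the jar's underside); it stays there. Origin at the centre of its underside
- board: fixed plywood board, 200 x 340 x 8 mm, that carries jar and lid. Origin at the centre of its underside on the table, so its top is at z = 8 mm
- cam_stand: fixed stand of the inspection camera: dark base plate 100 x 120 x 14 mm centred 60 mm behind the origin, 20 mm column 300 mm tall 95 mm behind it. Origin on the table straight under the front of the lens; x axis points backwards, away from where the camera looks. It stands at the back of the table, left or right; a banding wheel with a grey clay snail (160 wide, 140 mm high) stands on the other side
- cam_lens (a point): centre of the front glass of the inspection camera (white box 56 mm wide with a 42 mm black lens on the column stand), at 190 to 250 mm height. The camera looks level, along minus x of this frame; z up. The camera head is clamped at its height
- cam_focus (a point): the point 150 mm in front of the lens on its axis where the centre of the medallion's face must be, in empty air; same axes as cam_lens: the jar's x axis must point along this plus x
- jar_green: finished green jar with its lid glued on, 58 mm wide, 99 mm tall: leave alone. Origin under its centre
- jar_white: finished white jar with its lid glued on, 58 mm wide, 99 mm tall: leave alone. Origin under its centre
- bowl: grey bowl, 100 mm wide, 45 mm tall: leave alone. Origin under its centre
- brush: wooden brush lying near the right edge: leave alone. Origin under its middle
- glaze: blue glaze pot, 50 mm wide, 100 mm tall: leave alone. Origin under its centre
- gift_box: fixed open cardboard box with six round cream medallions, 150 x 110 x 30 mm, on the left. Origin under its centre
Mind the look-alikes: they are no part of the job. What is shaped like the jar but black or red is not meant.

How it is judged (in metres and radians):
On the way:
1. the lid sits squarely on the jar, released, while the jar stands on the board (z of lid in the frame of jar between 0.059 and 0.065 m and x of lid in the frame of jar between -0.008 and 0.008 m and y of lid in the frame of jar between -0.008 and 0.008 m and angle between the z axis of lid and the z axis of jar, either way round below 0.1 rad and contact force between the fingers and lid below 0.1 N and angle between jar's own z axis and vertical below 0.06 rad and height (world z) of jar below 0.012 m), for 0.2 s.
At the end, for the whole second after the job is handed in: Jar held still in the fingers in the air, touching nothing else, lid seated (8 mm, 0.1 rad), token inside; medallion face centre within 25 mm of the point 150 mm in front of the lens, facing it within 0.22 rad; jar upright within 0.15 rad (z of lid in the frame of jar between 0.059 and 0.065 m and x of lid in the frame of jar between -0.008 and 0.008 m and y of lid in the frame of jar between -0.008 and 0.008 m and angle between the z axis of lid and the z axis of jar, either way round below 0.1 rad and z of token in the frame of jar between 0 and 0.04 m and x of token in the frame of jar between -0.02 and 0.02 m and y of token in the frame of jar between -0.02 and 0.02 m and distance between jar_medal and cam_focus below 0.025 m and angle between the x axis of jar and the x axis of cam_lens, either way round below 0.22 rad and x of cam_lens in the frame of jar above 0.1 m and angle between jar's own z axis and vertical below 0.15 rad and height (world z) of jar above 0.1 m and contact force between the fingers and jar above 2 N and contact force between jar and cam_stand below 0.1 N and contact force between jar and board below 0.1 N and linear speed of jar below 0.03 m/s and angular speed of jar below 0.3 rad/s); the arm keeps its last pose, push and grip.
It fails at once if a finished jar, the bowl, the brush or the glaze pot is moved by more than 30 mm (distance of any of jar_green, jar_white, bowl, brush, glaze from where it was at the start of the episode above 0.03 m).
It fails at once if the camera head is pushed by more than 10 mm (distance of cam_lens from where it was at the start of the episode above 0.01 m).
It fails at once if the jar is tipped by more than 0.5 rad (angle between jar's own z axis and vertical above 0.5 rad).
It also fails if it takes over 51 s, if anything falls off the work surface, if the arm or the gripper's body presses on something with over 40 N, if the wrist force passes 120 N, or if a joint passes its speed limit or range.

## Working session

There is one attempt and no reset: what is moved stays moved. The work goes in short steps, Python scripts to look and compute and a tool call to move; the robot and the scene stay as the last step left them, time stands still between calls to the robot, and variables do not carry over. Pictures are saved under pics/ and viewed, at most 10 in all, crops included, and the job is handed in when it is done.

Besides the shell and the picture viewer there is one more tool, called after "Request:" in YAML: its name, and indented under it one key for each argument. move_arm: Moves the arm, as the interface text tells. Its arguments: {"type":"object","properties":{"plan":{"type":"array"},"force":{"type":"number"}},"required":["plan"]}

```bash
mkdir -p pics
cat > h.py <<'E'
import numpy as np, cv2, pickle
from plant import telemetry, vision, workorder, r
def cap(n,tag):
    c=vision.capture(n); pickle.dump(c,open(f'pics/{tag}.pkl','wb')); cv2.imwrite(f'pics/{tag}.png',c['img'][:,:,::-1]); return c
def load(tag): return pickle.load(open(f'pics/{tag}.pkl','rb'))
def world(c):
    K=c['intrinsics'];v,u=np.mgrid[:480,:640];d=c['depth']
    P=np.stack([(u-K[0,2])/K[0,0]*d,(v-K[1,2])/K[1,1]*d,d],-1)
    return (P-c['t'])@c['R']   # R^T(P-t)
def crop(c,tag,x0,y0,x1,y1,s):
    cv2.imwrite(f'pics/{tag}.png',cv2.resize(c['img'][y0:y1,x0:x1,::-1],None,fx=s,fy=s,interpolation=cv2.INTER_CUBIC))
E
python3 - <<'E'
from h import *
a=cap('scene','s0');b=cap('side','d0')
for c in(a,b): print((-c['R'].T@c['t']).round(3), c['R'][2].round(2))
print(telemetry.get_state())
E
```

```text
[1.677 0.347 1.031] [-0.76 -0.24 -0.6 ]
[ 0.227 -0.952  1.284] [ 0.21  0.62 -0.76]
{'time_s': 0.1, 'joints': array([ 1.65073552e+01,  2.05856506e+01,  6.39568976e-01, -1.63505074e-02,
       -7.01363331e+01, -1.65096012e+01]), 'qd': array([ 0.08672405, -0.02129949,  0.21288114,  0.13886778, -0.10403549,
       -0.0192783 ]), 'joint_torque': array([-1.42273191e-03, -5.84165347e+01,  2.93752134e+01,  7.01551259e+00,
        1.01412315e-02, -6.66964229e-05]), 'tcp_pos': array([ 6.74566764e-01, -2.94007205e-05,  2.25743857e-01]), 'eef_rot': array([ 1.79916615e+02, -8.68444932e-03, -9.00078064e+01]), 'contact_force': array([ 0.38565014,  0.06838022, -0.24444276]), 'moment': array([ 0.02207566,  0.02115958, -0.01351209]), 'gripper_force': 0.0, 'gripper_width': 0.08764141102638467}
```

View pics/s0.png

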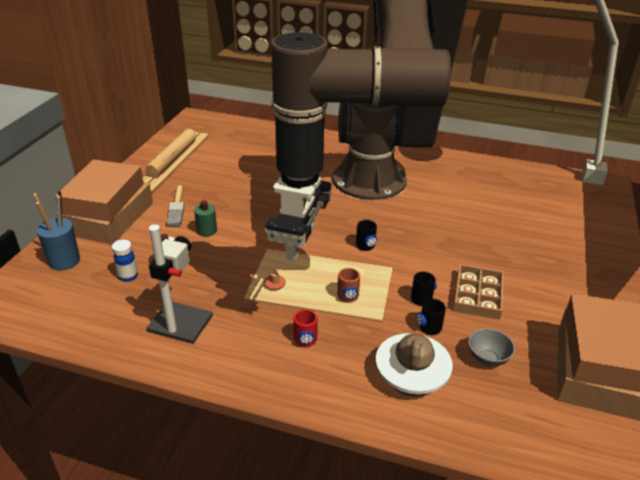

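View pics/d0.png

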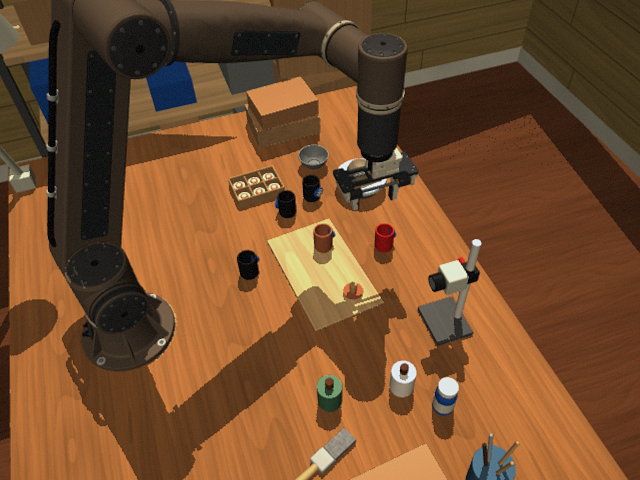

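Scene view: the candidates shaped like the jar are terracotta on the board (348,285), red (305,328), and black at (367,235), (424,288) and (432,316). Only the one at (348,285) is terracotta and on the board, so it is the jar. In the side view it is at (323,237). The lid is at scene (275,282), side (353,290), and the camera stand's head is at scene (172,250), side (452,275).

Run:
```python
from h import *
a=load('s0');b=load('d0')
def c(cc,x0,y0,x1,y1): return cv2.resize(cc['img'][y0:y1,x0:x1,::-1],(400,300),interpolation=cv2.INTER_CUBIC)
cv2.imwrite('pics/m0.png',np.vstack([np.hstack([c(a,250,240,386,342),c(a,140,210,236,282)]),np.hstack([c(b,290,210,410,300),c(b,410,230,506,302)])]))
for n,cc,bx in [('jar',a,(330,262,366,305)),('jar',b,(308,218,340,256)),('lid',a,(258,262,292,296)),('lid',b,(338,278,368,302)),('cam',a,(150,232,195,276)),('cam',b,(424,255,485,298))]:
    W=world(cc);x0,y0,x1,y1=bx;p=W[y0:y1,x0:x1].reshape(-1,3);q=cc['img'][y0:y1,x0:x1].reshape(-1,3).astype(int)
    ok=cc['depth'][y0:y1,x0:x1].ravel()>0
    if n=='jar': m=ok&(p[:,2]>.066)&(p[:,2]<.09)
    elif n=='lid': m=ok&(p[:,2]>.013)&(p[:,2]<.07)
    else: m=ok&(p[:,2]>.16)&(p[:,2]<.30)
    s=p[m]; print(n,m.sum(),s.min(0).round(3),s.max(0).round(3),np.median(s,0).round(3))
    if n=='lid': 
        k=s[:,2]>.036; print('knob',k.sum(),s[k].min(0).round(3),s[k].max(0).round(3))
    if n=='jar':
        (cx,cy),rad=cv2.minEnclosingCircle(s[:,:2].astype(np.float32)); print(cx,cy,rad)
    if n=='cam':
        w=(q.min(1)>130)&m; print('white',p[w].min(0).round(3),p[w].max(0).round(3))
    blue=ok&(q[:,2]>q[:,0]+25)
    if n=='jar': print('blue',blue.sum(),p[blue].mean(0).round(3))
```

```text
jar 219 [0.535 0.059 0.066] [0.593 0.11  0.084] [0.569 0.085 0.075]
0.5643656849861145 0.08607635647058487 0.029822416603565216
blue 53 [0.592 0.096 0.054]
jar 176 [0.539 0.056 0.066] [0.591 0.115 0.089] [0.566 0.081 0.077]
0.5656193494796753 0.08503687381744385 0.03086951933801174
blue 9 [0.593 0.086 0.056]
lid 303 [ 0.506 -0.158  0.013] [ 0.619 -0.061  0.053] [ 0.588 -0.096  0.022]
knob 55 [ 0.574 -0.11   0.036] [ 0.593 -0.09   0.053]
lid 413 [ 0.539 -0.139  0.013] [ 0.636 -0.044  0.056] [ 0.58  -0.102  0.023]
knob 54 [ 0.573 -0.111  0.036] [ 0.593 -0.089  0.056]
cam 1405 [ 0.71  -0.292  0.168] [ 0.828 -0.219  0.297] [ 0.793 -0.254  0.213]
white [ 0.724 -0.287  0.209] [ 0.82  -0.234  0.297]
cam 1314 [ 0.711 -0.294  0.16 ] [ 0.826 -0.22   0.27 ] [ 0.765 -0.273  0.215]
white [ 0.739 -0.291  0.215] [ 0.79  -0.236  0.227]
```

View pics/m0.png

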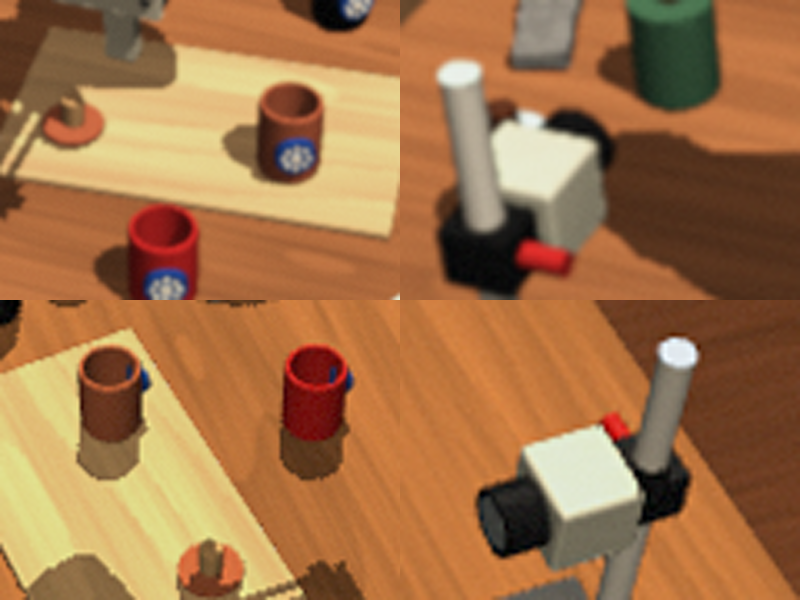

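The panels show the jar open with its flowered medallion facing roughly world +x, the lid's knob upright, and the camera's black lens facing the robot and the board.

Run:
```python
from h import *
print([x for x in dir(r) if x[0]!='_'])
a=load('s0');b=load('d0')
WA,WB=world(a),world(b)
# board edge yaw, box top, column, lens
def sel(cc,W,bx,f):
    x0,y0,x1,y1=bx;p=W[y0:y1,x0:x1].reshape(-1,3);q=cc['img'][y0:y1,x0:x1].reshape(-1,3).astype(int);return p[f(p,q)&(cc['depth'][y0:y1,x0:x1].ravel()>0)]
for n,cc,W,bx in(('A',a,WA,(150,225,195,276)),('B',b,WB,(420,235,490,300))):
    t=sel(cc,W,bx,lambda p,q:(q.min(1)>150)&(p[:,2]>.17)&(p[:,2]<.245)); zt=np.percentile(t[:,2],80)
    t=t[(abs(t[:,2]-zt)<.006)]
    print(n,'boxtop',len(t),zt,t.mean(0).round(3),cv2.minAreaRect(t[:,:2].astype(np.float32)*1000))
    l=sel(cc,W,bx,lambda p,q:(q.max(1)<60)&(p[:,2]>.15)&(p[:,0]<.765)); print('lens',len(l),l.min(0).round(3),l.max(0).round(3),l.mean(0).round(3))
    k=sel(cc,W,bx,lambda p,q:(p[:,2]>.24)&(p[:,2]<.305)); print('column',len(k),k.min(0).round(3),k.max(0).round(3),k.mean(0).round(3))
bl=sel(a,WA,(330,262,366,305),lambda p,q:(p[:,2]>.02)&((q[:,2]>q[:,0]+20)|(q.min(1)>140))); print('medal',len(bl),bl.mean(0),np.polyfit(bl[:,1],bl[:,0],1))
for n,px,cc,W in (('blk1',(367,235),a,WA),('blk2',(424,288),a,WA),('blk3',(432,316),a,WA),('red',(305,328),a,WA),('green',(205,222),a,WA),('white',(403,380),b,WB),('bowl',(490,345),a,WA),('baseplate',(180,322),a,WA)): print(n,W[px[1],px[0]].round(3))
```

```text
['Unreachable', 'hold_point_z']
A boxtop 306 0.22023323713576387 [ 0.764 -0.257  0.219] ((770.0464477539062, -251.752685546875), (78.75491333007812, 49.5935173034668), 25.196510314941406)
lens 73 [ 0.71  -0.27   0.183] [ 0.73  -0.24   0.216] [ 0.721 -0.253  0.206]
column 279 [ 0.797 -0.274  0.24 ] [ 0.82  -0.253  0.304] [ 0.812 -0.26   0.275]
B boxtop 370 0.2232548397720242 [ 0.764 -0.264  0.222] ((764.870849609375, -262.3136291503906), (54.68667221069336, 49.143131256103516), 86.33624267578125)
lens 247 [ 0.711 -0.285  0.177] [ 0.741 -0.245  0.221] [ 0.722 -0.269  0.206]
column 209 [ 0.796 -0.276  0.24 ] [ 0.819 -0.253  0.305] [ 0.805 -0.268  0.278]
medal 74 [0.59215652 0.09570932 0.0510772 ] [-0.49375002  0.639413  ]
blk1 [0.366 0.082 0.055]
blk2 [0.54  0.263 0.063]
blk3 [0.624 0.296 0.059]
red [1.677 0.347 1.031]
green [ 0.448 -0.35   0.054]
white [ 0.581 -0.411  0.08 ]
bowl [0.626 0.433 0.013]
baseplate [ 0.783 -0.255  0.017]
```

Request:
move_arm:
  plan:
    - [0,-0.03,-0.033,-0.02,0,0,0]
    - [0,-0.03,-0.033,-0.03,0,0,0]
    - [0,-0.032,-0.034,-0.02,0,0,0]
    - [0,0,0,0,0,0,0]
    - [0,0,0,0,0,0,0]
  force: 20

```text
time_s: 0.72
tcp_pos: [0.5834, -0.1002, 0.1568]
eef_rot: [-180.0, -0.0, -90.0]
contact_force: [0.7, 0.3, 0.0]
gripper_width: 0.0456
gripper_force: 0.0
```

Run:
```python
from h import *
c=cap('wrist','w1');W=world(c)
print((-c['R'].T@c['t']).round(3),c['R'].round(2))
d=c['depth'];q=c['img'].astype(int)
m=(d>0)&(W[...,2]>.034)&(W[...,2]<.052)&(np.hypot(W[...,0]-.583,W[...,1]+.1)<.03)
print(m.sum(),W[m].min(0),W[m].max(0),np.median(W[m],0))
m=(d>0)&(W[...,2]>.013)&(W[...,2]<.03)&(np.hypot(W[...,0]-.583,W[...,1]+.1)<.034)
print('flange',m.sum(),W[m].min(0),W[m].max(0),cv2.minEnclosingCircle(W[m][:,:2].astype(np.float32)))
# camera base plate yaw
for t in('s0','d0'):
    cc=load(t);w=world(cc);i=cc['img'].astype(int);m=(cc['depth']>0)&(i.max(2)<75)&(abs(w[...,2]-.014)<.007)&(abs(w[...,0]-.77)<.08)&(abs(w[...,1]+.262)<.09)
    print(t,m.sum(),cv2.minAreaRect(w[m][:,:2].astype(np.float32)*1000))
```

```text
[ 0.582 -0.181  0.315] [[-1.    0.   -0.  ]
 [ 0.    0.96  0.29]
 [ 0.    0.29 -0.96]]
686 [ 0.57167136 -0.11034825  0.03422668] [ 0.59092718 -0.09077455  0.0490186 ] [ 0.58140424 -0.10227143  0.04689405]
flange 3037 [ 0.55485182 -0.12739744  0.01650724] [ 0.60778501 -0.07382163  0.02998524] ((0.5815184712409973, -0.10043197125196457), 0.027050580829381943)
s0 362 ((780.4496459960938, -261.9309997558594), (93.748291015625, 125.64862823486328), 2.8131425380706787)
d0 304 ((769.9107055664062, -264.5705871582031), (120.91773223876953, 98.52601623535156), 89.4891128540039)
```

View pics/w1.png

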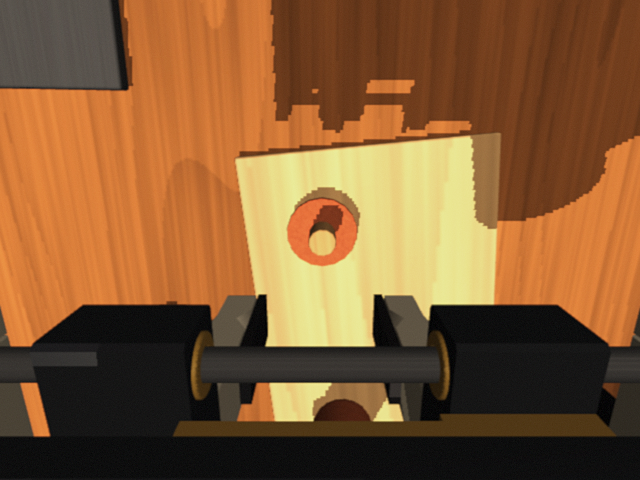

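The wrist view shows the knob top at (322,242) and the flange circle round (322,231), upright between the fingers' line. The corner of the camera's base plate is at (127,88).

Request:
move_arm:
  plan:
    - [0,-0.002,0,-0.045,0,0,0]
    - [0,0,0,-0.045,0,0,0]
    - [0,0,0,-0.033,0,0,0]
    - [0,0,0,-0.009,0,0,0]
    - [0,0,0,0,0,0,0]
    - [-1,0,0,0,0,0,0]
    - [-1,0,0,0,0,0,0]
    - [-1,0,0,0,0,0,0]
    - [-1,0,0,0,0,0,0]
    - [-1,0,0,0,0,0,0]
  force: 20

```text
time_s: 2.02
tcp_pos: [0.5815, -0.1, 0.0254]
eef_rot: [-179.9, 0.0, -90.0]
contact_force: [-0.5, 0.7, 6.2]
gripper_width: 0.0195
gripper_force: 20.0
```

Request:
move_arm:
  plan:
    - [-1,0,0,0.01,0,0,0]
    - [-1,0,0,0.03,0,0,0]
    - [-1,0,0,0.045,0,0,0]
    - [-1,-0.004,0.01,0.045,0,0,0]
    - [-1,-0.004,0.03,0.02,0,0,0]
    - [-1,-0.004,0.03,0,0,0,0]
    - [-1,-0.004,0.02,0,0,0,0]
    - [-1,0,0,0,0,0,0]
    - [-1,0,0,0,0,0,0]

```text
time_s: 3.15
tcp_pos: [0.5649, -0.0103, 0.1747]
eef_rot: [180.0, -0.0, -90.0]
contact_force: [0.0, -0.4, -0.5]
gripper_width: 0.0195
gripper_force: 20.0
```

Run:
```python
from h import *
c=cap('wrist','w2');W=world(c);d=c['depth']
for lo,hi in((.068,.085),(.073,.081)):
    m=(d>0)&(W[...,2]>lo)&(W[...,2]<hi)&(np.hypot(W[...,0]-.565,W[...,1]-.086)<.04)
    if m.sum(): print(m.sum(),W[m].min(0),W[m].max(0),cv2.minEnclosingCircle(W[m][:,:2].astype(np.float32)))
# scene/side bluish medal with circle fit of jar body
cs=[load('s0'),load('d0')]
```

```text
580 [0.54363308 0.09462154 0.0680137 ] [0.58413197 0.10941209 0.07958462] ((0.5638773441314697, 0.0980597734451294), 0.020486967638134956)
399 [0.54363308 0.09462154 0.07301684] [0.58413197 0.10941209 0.07958462] ((0.5638773441314697, 0.0980597734451294), 0.020486967638134956)
```

View pics/w2.png

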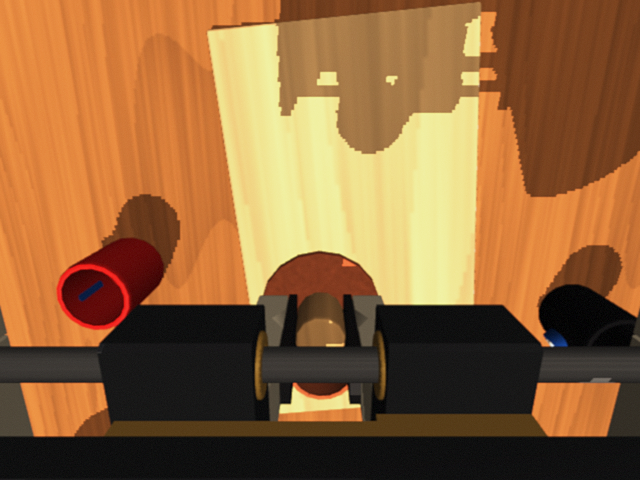

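The wrist view shows the lid flange (320,275) level in the fingers, with the jar's far rim behind it at about (320,393). I will fit the rim circle from the images already taken.

Run:
```python
from h import *
from scipy.optimize import least_squares
def fit(p,rr,c0): 
    s=least_squares(lambda c:np.hypot(p[:,0]-c[0],p[:,1]-c[1])-rr,c0,loss='soft_l1',f_scale=.002); return s.x.round(4),np.sqrt(np.mean(s.fun**2)).round(4)
for t in('s0','d0','w2'):
    c=load(t);W=world(c);i=c['img'].astype(int);n=np.hypot(W[...,0]-.565,W[...,1]-.086)
    ok=(c['depth']>0)&(n<.036)&~(i[...,2]>i[...,0])
    p=W[ok&(W[...,2]>.074)&(W[...,2]<.082)]; print(t,'rim',len(p),fit(p,.025,[.565,.086]) if len(p) else '')
    p=W[ok&(n>.022)&(W[...,2]>.02)&(W[...,2]<.066)]; p=p[np.hypot(*(p[:,:2]-[.565,.086]).T)>.024]; print(t,'wall',len(p),fit(p,.027,[.565,.086]) if len(p) else '')
    if t=='s0':
        m=(c['depth']>0)&(n<.045)&(W[...,2]>.02)&((i[...,2]>i[...,0]+20)); q=W[m]; print('medal',q.mean(0).round(4),len(q))
```

```text
s0 rim 116 (array([0.5652, 0.085 ]), np.float64(0.0022))
s0 wall 252 (array([0.5653, 0.0859]), np.float64(0.0022))
medal [0.5918 0.0957 0.0529] 59
d0 rim 80 (array([0.5652, 0.0843]), np.float64(0.0022))
d0 wall 211 (array([0.5657, 0.0857]), np.float64(0.0017))
w2 rim 363 (array([0.563 , 0.0818]), np.float64(0.0011))
w2 wall 0
```

Request:
move_arm:
  plan:
    - [-1,0,0.035,0,0,0,0]
    - [-1,0,0.035,0,0,0,0]
    - [-1,0,0.025,0,0,0,0]
    - [-1,0,0,-0.025,0,0,0]
    - [-1,0,0,-0.03,0,0,0]
    - [-1,0,0,-0.02,0,0,0]
    - [-1,0,0,-0.005,0,0,0]
    - [-1,0,0,-0.004,0,0,0]
    - [-1,0,0,0,0,0,0]
    - [-1,0,0,0,0,0,0]

```text
time_s: 4.45
tcp_pos: [0.5654, 0.0851, 0.0913]
eef_rot: [-179.9, 0.0, -90.0]
contact_force: [-0.4, 0.4, 0.2]
gripper_width: 0.0194
gripper_force: 20.0
```

Request:
move_arm:
  plan:
    - [-1,0,0,-0.002,0,0,0]
    - [-1,0,0,-0.002,0,0,0]
    - [-1,0,0,0,0,0,0]
    - [-1,0,0,0,0,0,0]

```text
time_s: 4.95
tcp_pos: [0.5653, 0.0851, 0.0873]
eef_rot: [-180.0, 0.0, -90.0]
contact_force: [-2.0, 0.1, 5.5]
gripper_width: 0.0197
gripper_force: 20.0
```

Contact at 5.5 N, at the expected seated height (0.0873). Releasing and retreating.

Request:
move_arm:
  plan:
    - [-0.4,0,0,0,0,0,0]
    - [-0.2,0,0,0,0,0,0]
    - [-0.2,0,0,0,0,0,0]
    - [-0.2,0,0,0.01,0,0,0]
    - [-0.2,0,0,0.04,0,0,0]
    - [0.5,0,-0.01,0.05,0,0,0]
    - [1,-0.04,-0.02,0.03,0,0,0]
    - [1,-0.05,-0.02,0.02,0,0,0]
    - [1,-0.05,0,0,0,0,0]
    - [1,0,0,0,0,0,0]

```text
time_s: 6.2
tcp_pos: [0.4225, 0.0344, 0.2381]
eef_rot: [-179.9, 0.1, -90.0]
contact_force: [0.4, -0.6, 0.2]
gripper_width: 0.0796
gripper_force: 0.0
```

Run:
```python
from h import *
a=cap('scene','s1');b=cap('side','d1')
def c(cc,x0,y0,x1,y1): return cv2.resize(cc['img'][y0:y1,x0:x1,::-1],(400,480),interpolation=cv2.INTER_CUBIC)
cv2.imwrite('pics/m1.png',np.hstack([c(a,320,245,380,317),c(b,293,195,353,267)]))
for t,cc in(('s1',a),('d1',b)):
    W=world(cc);n=np.hypot(W[...,0]-.565,W[...,1]-.086);m=(cc['depth']>0)&(n<.033)
    k=W[m&(W[...,2]>.09)&(W[...,2]<.12)];print(t,len(k),k.min(0).round(3),k.max(0).round(3))
    f=W[m&(W[...,2]>.078)&(W[...,2]<.088)];print(f.min(0).round(3),f.max(0).round(3))
```

```text
s1 89 [0.554 0.075 0.09 ] [0.577 0.095 0.113]
[0.538 0.059 0.078] [0.595 0.111 0.088]
d1 86 [0.542 0.063 0.09 ] [0.589 0.104 0.119]
[0.539 0.056 0.078] [0.593 0.118 0.088]
```

View pics/m1.png

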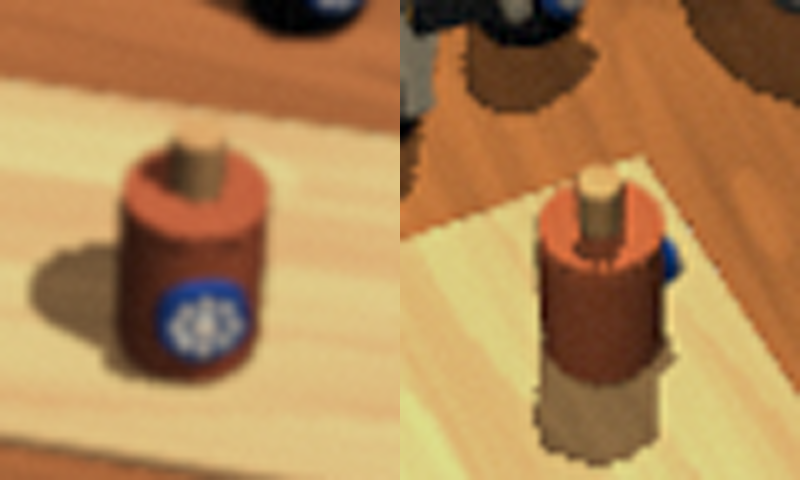

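The lid sits flush and level on the jar in both views. The medallion centre is at scene (350.6,293.3), facing roughly +x and slightly left. Next: jar yaw and camera axis.

Run:
```python
from h import *
a=load('s0');b=load('d0')
def proj(c,X): y=c['R']@X+c['t'];y=c['intrinsics']@y;return y[:2]/y[2]
def ray(c,u,v,z):
    d=c['R'].T@np.linalg.solve(c['intrinsics'],[u,v,1]);o=-c['R'].T@c['t'];return o+d*(z-o[2])/d[2]
for y in range(0,45,5):
    t=np.radians(y);X=np.array([.565+.031*np.cos(t),.0853+.031*np.sin(t),.044]);print(y,proj(a,X).round(1))
print('col',ray(b,477,242.5,.3),ray(a,154.6,227.3,.3))
W=world(b);print('lensface',W[278:292:3,428:438:3].round(3).tolist())
# box front/top edges direction: box-top corners in side view
for u,v in((439.3,266.5),(458,260.7),(468,275.6),(448.9,280.9)): print(ray(b,u,v,.2215).round(4))
```

```text
0 [344.7 293.2]
5 [345.8 293.4]
10 [346.9 293.6]
15 [348.1 293.7]
20 [349.2 293.7]
25 [350.3 293.6]
30 [351.5 293.5]
35 [352.5 293.3]
40 [353.6 293.1]
col [ 0.81082055 -0.26269968  0.3       ] [ 0.80646289 -0.26179206  0.3       ]
lensface [[[0.797, -0.121, 0.004], [0.715, -0.253, 0.203], [0.714, -0.265, 0.219], [0.722, -0.266, 0.216]], [[0.794, -0.128, -0.0], [0.715, -0.254, 0.193], [0.713, -0.269, 0.212], [0.72, -0.27, 0.211]], [[0.789, -0.137, 0.001], [0.712, -0.261, 0.191], [0.715, -0.268, 0.199], [0.717, -0.277, 0.21]], [[0.784, -0.147, 0.001], [0.715, -0.26, 0.177], [0.712, -0.275, 0.198], [0.715, -0.282, 0.206]], [[0.779, -0.158, 0.004], [0.788, -0.158, 0.001], [0.714, -0.275, 0.185], [0.717, -0.282, 0.193]]]
[ 0.7396 -0.2413  0.2215]
[ 0.7882 -0.2414  0.2215]
[ 0.7884 -0.2884  0.2215]
[ 0.7407 -0.2864  0.2215]
```

Camera axis is about +x (yaw ~+1°): lens ≈ (0.713,-0.266,0.199), focus ≈ (0.563,-0.268,0.199). Jar yaw is about 24°. Plan: turn the tool +114° to align with the jar's y axis, then tilt it 45° so it grips below the flange and clears the knob.

Request:
move_arm:
  plan:
    - [1,0.02,0,0.01,0,0,10.4]
    - [1,0.02,0,0.01,0,0,10.4]
    - [1,0.02,0,0,0,0,10.4]
    - [1,0.02,0.02,0,0,0,10.4]
    - [1,0,0,0,0,0,10.4]
    - [1,0,0,0,0,0,10.4]
    - [1,0,0,0,0,0,10.4]
    - [1,0,0,0,0,0,10.4]
    - [1,0,0,0,0,0,10.4]
    - [1,0,0,0,0,0,10.4]
    - [1,0,0,0,0,0,10]
    - [1,0,0,0,0,0,0]

```text
time_s: 7.8
tcp_pos: [0.5058, 0.0551, 0.2561]
eef_rot: [180.0, 0.1, 23.9]
contact_force: [0.9, -0.1, -0.6]
gripper_width: 0.0878
gripper_force: 0.0
```

Run:
```python
from h import *
s=telemetry.get_state();print(s['joints'].round(1),s['tcp_pos'],s['eef_rot'].round(1))
t=np.radians(24);print('axis for tilt 9deg rows',(9*np.array([np.sin(t),-np.cos(t),0])).round(2))
```

```text
[ 28.4   3.7 -17.2   0.  -69.2  85.5] [0.5058214  0.05505109 0.25608584] [1.80e+02 1.00e-01 2.39e+01]
axis for tilt 9deg rows [ 3.66 -8.22  0.  ]
```

Request:
move_arm:
  plan:
    - [1,0,0,0,3.66,-8.22,0]
    - [1,0,0,0,3.66,-8.22,0]
    - [1,0,0,0,3.66,-8.22,0]
    - [1,0,0,0,3.66,-8.22,0]
    - [1,0,0,0,3.66,-8.22,0]
    - [1,0,0,0,0,0,0]
    - [1,0,0,0,0,0,0]

```text
time_s: 8.68
tcp_pos: [0.5076, 0.0496, 0.2589]
eef_rot: [-179.5, -44.3, 23.7]
contact_force: [-0.1, -0.7, -0.3]
gripper_width: 0.0875
gripper_force: 0.0
```

Run:
```python
from h import *
from scipy.spatial.transform import Rotation as Q
s=telemetry.get_state();print(s['joints'].round(1),s['tcp_pos'],s['eef_rot'].round(1))
R=Q.from_euler('xyz',s['eef_rot'],degrees=True).as_matrix();print(R.round(3))
c=cap('wrist','w3');W=world(c);i=c['img'].astype(int)
n=np.hypot(W[...,0]-.565,W[...,1]-.085);ok=(c['depth']>0)&(n<.035)
for nm,lo,hi in(('flange',.079,.088),('knob',.092,.115)):
    p=W[ok&(W[...,2]>lo)&(W[...,2]<hi)]
    if len(p): print(nm,len(p),p.min(0).round(3),p.max(0).round(3))
```

```text
[ 28.2 -19.1 -58.   20.8  -7.3  66.2] [0.50764287 0.04962341 0.25890768] [-179.5  -44.3   23.7]
[[ 0.655  0.409  0.636]
 [ 0.288 -0.913  0.29 ]
 [ 0.699 -0.007 -0.715]]
flange 2105 [0.537 0.058 0.079] [0.591 0.112 0.088]
knob 515 [0.554 0.075 0.092] [0.574 0.095 0.112]
```

View pics/w3.png

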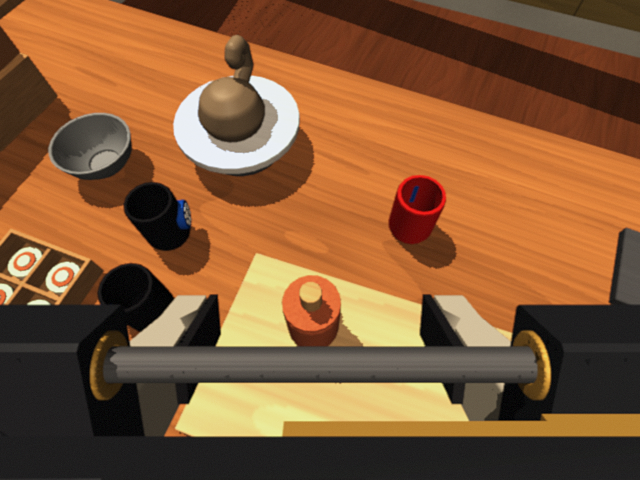

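The lid sits on the jar at (312,320), centred between the fingers, and the black jars are clear of the path. Joint 3 hit its limit, so I'll reduce the tilt to about 38° and descend to a pre-grasp pose.

Request:
move_arm:
  plan:
    - [1,0.003,0.004,-0.03,-2.6,5.85,0]
    - [1,0.003,0.004,-0.04,0,0,0]
    - [1,0,0.004,-0.04,0,0,0]
    - [1,0,0,-0.014,0,0,0]
    - [1,0,0,0,0,0,0]
    - [1,0,0,0,0,0,0]

```text
time_s: 9.48
tcp_pos: [0.5131, 0.052, 0.1502]
eef_rot: [-178.1, -37.2, 24.0]
contact_force: [0.3, 0.8, 0.3]
gripper_width: 0.0874
gripper_force: 0.0
```

Run:
```python
from h import *
from scipy.spatial.transform import Rotation as Q
s=telemetry.get_state();print(s['joints'].round(1),s['tcp_pos'],s['eef_rot'].round(1))
R=Q.from_euler('xyz',s['eef_rot'],degrees=True).as_matrix();print(R.round(3))
g=np.array([.565,.085,.063]);print('delta',(g+.019*R[:,2]-s['tcp_pos']).round(4))
```

```text
[ 27.3  -5.6 -58.2  10.7  -0.2  76.8] [0.51308705 0.05202307 0.15024835] [-178.1  -37.2   24. ]
[[ 0.727  0.426  0.539]
 [ 0.324 -0.905  0.277]
 [ 0.605 -0.027 -0.796]]
delta [ 0.0621  0.0382 -0.1024]
```

Request:
move_arm:
  plan:
    - [1,0.01,0.005,0.02,0,0,0]
    - [1,0.025,0.015,0,0,0,0]
    - [1,0.027,0.018,0,0,0,0]
    - [1,0,0,0,0,0,0]
    - [1,0,0,0,0,0,0]

```text
time_s: 10.1
tcp_pos: [0.5742, 0.0893, 0.1694]
eef_rot: [-178.1, -37.1, 24.0]
contact_force: [-0.3, 0.0, 0.1]
gripper_width: 0.0878
gripper_force: 0.0
```

```bash
cat > kin.py <<'E'
import numpy as np
from scipy.optimize import least_squares
from scipy.spatial.transform import Rotation as Q
D=[([16.507,20.586,.640,-.016,-70.136],[.67457,0,.22574],[179.917,0,-90]),
([28.4,3.7,-17.2,0,-69.2],[.50582,.05505,.25609],[180,.1,23.9]),
([28.2,-19.1,-58,20.8,-7.3],[.50764,.04962,.25891],[-179.5,-44.3,23.7]),
([27.3,-5.6,-58.2,10.7,-.2],[.51309,.05202,.15025],[-178.1,-37.2,24.])]
def rot(e): return Q.from_euler('xyz',e,degrees=True).as_matrix()
def wrist(p,j):
    r0,lat,z0,L2,L3,e,d=p; j=np.radians(j); a=j[1]-j[2]
    x=r0+L2*np.sin(j[1])+L3*np.cos(a)+e*np.sin(a); z=z0+L2*np.cos(j[1])-L3*np.sin(a)+e*np.cos(a)
    c,s=np.cos(j[0]),np.sin(j[0]); return np.array([c*x-s*lat,s*x+c*lat,z])
P0=np.array([0,-.19,.35,.45,.45,0,.3])
def fit(D): return least_squares(lambda p:np.concatenate([(wrist(p,j)-(np.array(t)-p[6]*rot(o)[:,2]))/.001 for j,t,o in D]+[(p-P0)/.3]),P0)
E
python3 - <<'E'
from h import *; from kin import *
s=telemetry.get_state();print(s['joints'].round(1),s['tcp_pos'].round(4),s['eef_rot'].round(1))
D.append((s['joints'][:5],s['tcp_pos'],s['eef_rot']));f=fit(D);print(f.x.round(4),(f.fun[:-7]).round(1))
E
```

```text
[ 28.2  -0.8 -50.3  10.6  -3.3  76.1] [0.5742 0.0893 0.1694] [-178.1  -37.1   24. ]
[-0.0246 -0.1866  0.3704  0.621   0.5054 -0.0576  0.496 ] [  0.1   5.5   3.4  -7.1   2.6   3.9  10.   -9.7 -18.9  -4.   -0.2   6.8
   2.2   1.9   4.9]
```

Run:
```python
from kin import *
D.pop(2)
D.append(([28.2,-.8,-50.3,10.6,-3.3],[.5742,.0893,.1694],[-178.1,-37.1,24.]))
f=fit(D);p=f.x;print(p.round(3),f.fun[:-7].round(1))
def go(g,yaw,t,ht):
    y,t=np.radians([yaw,t]);z=np.array([np.sin(t)*np.cos(y),np.sin(t)*np.sin(y),-np.cos(t)])
    w=np.array(g)+.019*z-p[6]*z
    s=least_squares(lambda j:wrist(p,[*j,0,0])-w,[20,0,-30],x_scale=10)
    a=np.radians(s.x[1]-s.x[2]);j1=np.radians(s.x[0]);fd=np.array([np.cos(a)*np.cos(j1),np.cos(a)*np.sin(j1),-np.sin(a)])
    print(ht,round(np.degrees(t)),s.x.round(1),'err',round(s.cost,6),'angle',np.degrees(np.arccos(fd@z)).round(1),'F',(90-np.degrees(a)).round(1))
for t in(0,15,20,25,30,35):
    go([.565,.085,.064],24,t,'grasp');go([.531,-.268,.219],1,t,'final')
```

```text
[ 0.035 -0.19   0.213  0.603  0.426 -0.001  0.406] [-0.4  1.6 -0.1 -1.1  1.8  0.2  1.1 -1.4  1.1  0.7 -1.9 -1.2]
grasp 0 [ 28.   21.9 -27.1] err 0.0 angle 41.0 F 41.0
final 0 [ -8.1  14.2 -12.4] err 0.0 angle 63.3 F 63.3
grasp 15 [ 28.9  15.9 -40.5] err 0.0 angle 18.7 F 33.6
final 15 [-10.1   6.8 -24.1] err 0.0 angle 44.5 F 59.1
grasp 20 [ 29.3  14.8 -45. ] err 0.0 angle 10.4 F 30.2
final 20 [-10.9   4.7 -28.1] err 0.0 angle 37.8 F 57.2
grasp 25 [ 29.7  14.2 -49.7] err 0.0 angle 2.7 F 26.1
final 25 [-11.8   3.  -32.1] err 0.0 angle 30.9 F 54.9
grasp 30 [ 30.3  14.5 -54.4] err 0.0 angle 9.4 F 21.0
final 30 [-12.8   1.7 -36.1] err 0.0 angle 23.8 F 52.2
grasp 35 [ 30.8  15.9 -59.3] err 0.0 angle 20.4 F 14.7
final 35 [-13.8   0.9 -40.2] err 0.0 angle 17.1 F 49.0
```

The kinematic fit shows a singularity near 25° tilt at the grasp. I'll use 20° tilt and grip at about 59 mm jar height, which leaves about 5 mm over the knob.

Request:
move_arm:
  plan:
    - [1,-0.002,-0.001,0,-3.55,8,0]
    - [1,-0.001,-0.001,0,-3.55,8,0]
    - [1,0,0,0,0,0,0]
    - [1,0,0,0,0,0,0]
    - [1,0,0,0,0,0,0]

```text
time_s: 10.72
tcp_pos: [0.5722, 0.0846, 0.168]
eef_rot: [-178.4, -20.8, 23.9]
contact_force: [-0.3, 0.3, -0.1]
gripper_width: 0.0876
gripper_force: 0.0
```

```bash
cat > tgt.py <<'E'
import sys
from h import *; from scipy.spatial.transform import Rotation as Q
gx,gy,gz,yaw,t=map(float,sys.argv[1:])
s=telemetry.get_state();print(s['time_s'],s['joints'].round(1),s['tcp_pos'].round(4),s['eef_rot'].round(1))
R=Q.from_euler('xyz',s['eef_rot'],degrees=True)
y,t=np.radians([yaw,t]);z=np.array([np.sin(t)*np.cos(y),np.sin(t)*np.sin(y),-np.cos(t)]);jy=np.array([np.sin(y),-np.cos(y),0])
T=Q.from_matrix(np.stack([np.cross(jy,z),jy,z],1))
print('rotvec',(T*R.inv()).as_rotvec(degrees=True).round(2),'shift',(np.array([gx,gy,gz])+.019*z-s['tcp_pos']).round(4))
E
python3 tgt.py .565 .085 .067 24 20
```

```text
10.725 [ 27.6   3.9 -32.7  -0.6 -32.6  87.1] [0.5722 0.0846 0.168 ] [-178.4  -20.8   23.9]
rotvec [-1.68  0.08 -0.47] shift [-0.0013  0.0031 -0.1188]
```

Request:
move_arm:
  plan:
    - [1,0,0.002,-0.03,-1.68,0,-0.5]
    - [1,-0.001,0.001,-0.03,0,0,0]
    - [1,0,0,-0.025,0,0,0]
    - [1,0,0,-0.015,0,0,0]
    - [1,0,0,0,0,0,0]
    - [1,0,0,0,0,0,0]

```text
time_s: 11.48
tcp_pos: [0.5725, 0.0882, 0.0691]
eef_rot: [180.0, -20.1, 24.0]
contact_force: [-0.4, -0.2, 0.6]
gripper_width: 0.0878
gripper_force: 0.0
```

```bash
python3 tgt.py .565 .085 .067 24 20
```

```text
11.475 [ 29.2  11.9 -42.4   6.8 -15.8  78.6] [0.5725 0.0882 0.0691] [180.  -20.1  24. ]
rotvec [-0.01  0.12 -0.  ] shift [-0.0015 -0.0006 -0.02  ]
```

Request:
move_arm:
  plan:
    - [1,-0.001,-0.001,-0.01,0,0,0]
    - [1,0,0,-0.007,0,0,0]
    - [1,0,0,-0.003,0,0,0]
    - [1,0,0,0,0,0,0]
    - [1,0,0,0,0,0,0]

```text
time_s: 12.1
tcp_pos: [0.5716, 0.0873, 0.0486]
eef_rot: [179.9, -20.1, 24.0]
contact_force: [0.3, 0.4, 0.0]
gripper_width: 0.0874
gripper_force: 0.0
```

No contact. Closing on the body.

Request:
move_arm:
  plan:
    - [0.4,0,0,0,0,0,0]
    - [0.3,0,0,0,0,0,0]
    - [0.2,0,0,0,0,0,0]
    - [0,0,0,0,0,0,0]
    - [0,0,0,0,0,0,0]
    - [0,0,0,0,0,0,0]
    - [0,0,0,0,0,0,0]
    - [0,0,0,0,0,0,0]
  force: 25

```text
time_s: 13.1
tcp_pos: [0.5715, 0.0873, 0.0486]
eef_rot: [180.0, -20.1, 24.0]
contact_force: [-1.1, 0.5, 1.6]
gripper_width: 0.054
gripper_force: 25.0
```

Request:
move_arm:
  plan:
    - [0,0,0,0.005,0,0,0]
    - [0,0,0,0.01,0,0,0]
    - [0,0,0,0.02,0,0,0]
    - [0,0,0,0.025,0,0,0]
    - [0,0,0,0.025,0,0,0]
    - [0,0,0,0.025,0,0,0]
    - [0,0,0,0.025,0,0,0]
    - [0,0,0,0.015,0,0,0]
    - [0,0,0,0.005,0,0,0]
    - [0,0,0,0,0,0,0]
    - [0,0,0,0,0,0,0]

```text
time_s: 14.48
tcp_pos: [0.5708, 0.087, 0.2025]
eef_rot: [180.0, -20.0, 24.0]
contact_force: [-0.2, 0.3, -3.4]
gripper_width: 0.0543
gripper_force: 25.0
```

```bash
python3 tgt.py .531 -.268 .222 1 20
python3 - <<'E'
from h import *
a=cap('scene','s2');b=cap('side','d2')
def proj(c,X): y=c['R']@X+c['t'];y=c['intrinsics']@y;return (y[:2]/y[2]).astype(int)
X=np.array([.565,.085,.205]);o=[]
for c in(a,b):
    u,v=proj(c,X);o.append(cv2.resize(c['img'][v-45:v+45,u-40:u+40,::-1],(400,450),interpolation=cv2.INTER_CUBIC));print(u,v)
cv2.imwrite('pics/m2.png',np.hstack(o))
E
```

```text
14.475 [ 29.3   1.6 -31.2   3.1 -37.4  82.6] [0.5708 0.087  0.2025] [180. -20.  24.]
rotvec [ 4.000e-02 -2.000e-02 -2.298e+01] shift [-0.0333 -0.3549  0.0017]
351 231
321 198
```

View pics/m2.png

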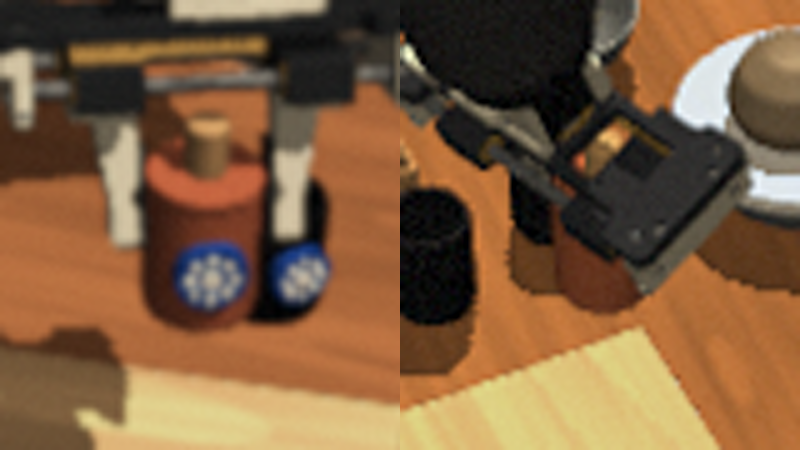

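The jar hangs upright in the fingers with its lid flush and the medallion visible at (211,278) of the left panel. Now carrying it to the focus point.

Request:
move_arm:
  plan:
    - [0,-0.001,-0.01,0,0,0,-1]
    - [0,-0.002,-0.02,0.001,0,0,-2]
    - [0,-0.003,-0.03,0.001,0,0,-2]
    - [0,-0.003,-0.03,0,0,0,-2]
    - [0,-0.003,-0.03,0,0,0,-2]
    - [0,-0.003,-0.03,0,0,0,-2]
    - [0,-0.003,-0.03,0,0,0,-2]
    - [0,-0.003,-0.03,0,0,0,-2]
    - [0,-0.003,-0.03,0,0,0,-2]
    - [0,-0.003,-0.03,0,0,0,-2]
    - [0,-0.003,-0.03,0,0,0,-2]
    - [0,-0.002,-0.025,0,0,0,-1]
    - [0,-0.001,-0.02,0,0,0,-1]
    - [0,0,-0.01,0,0,0,0]
    - [0,0,0,0,0,0,0]
    - [0,0,0,0,0,0,0]
    - [0,0,0,0,0,0,0]

```text
time_s: 16.7
tcp_pos: [0.5384, -0.2672, 0.2055]
eef_rot: [180.0, -20.1, 1.1]
contact_force: [-0.2, -0.2, -3.4]
gripper_width: 0.0544
gripper_force: 25.0
```

```bash
python3 tgt.py .531 -.268 .222 1 20
python3 - <<'E'
from h import *
a=cap('scene','s3');b=cap('side','d3')
c=lambda cc,x0,y0,x1,y1:cv2.resize(cc['img'][y0:y1,x0:x1,::-1],(400,400),interpolation=cv2.INTER_CUBIC)
cv2.imwrite('pics/m3.png',np.hstack([c(a,140,160,260,280),c(b,350,230,500,380)]))
for t,cc in(('s',a),('d',b)):
    W=world(cc);i=cc['img'].astype(int);n=(abs(W[...,0]-.56)<.05)&(abs(W[...,1]+.268)<.05)&(W[...,2]>.15)&(W[...,2]<.28)&(cc['depth']>0)
    m=n&(i[...,2]>i[...,0]+20);print(t,'medal',m.sum(),W[m].mean(0).round(3) if m.any() else '')
    m=n&(i[...,0]>i[...,2]+40);p=W[m];print('jar',len(p),p.min(0).round(3),p.max(0).round(3))
    m=(cc['depth']>0)&(abs(W[...,0]-.725)<.016)&(abs(W[...,1]+.265)<.03)&(abs(W[...,2]-.2)<.03)&(i.max(2)<70);p=W[m];print('lens',len(p),p.min(0).round(3),p.max(0).round(3)) if m.any() else 0
E
```

```text
16.7 [-10.4   5.  -23.4  -5.8 -42.  105.1] [ 0.5384 -0.2672  0.2055] [180.  -20.1   1.1]
rotvec [ 0.04  0.07 -0.04] shift [-0.0009 -0.0007 -0.0014]
s medal 58 [ 0.56  -0.262  0.21 ]
jar 661 [ 0.511 -0.317  0.166] [ 0.563 -0.224  0.27 ]
lens 93 [ 0.709 -0.274  0.186] [ 0.732 -0.241  0.216]
d medal 0 
jar 76 [ 0.51  -0.279  0.233] [ 0.534 -0.247  0.276]
lens 260 [ 0.711 -0.285  0.179] [ 0.74  -0.245  0.22 ]
```

View pics/m3.png

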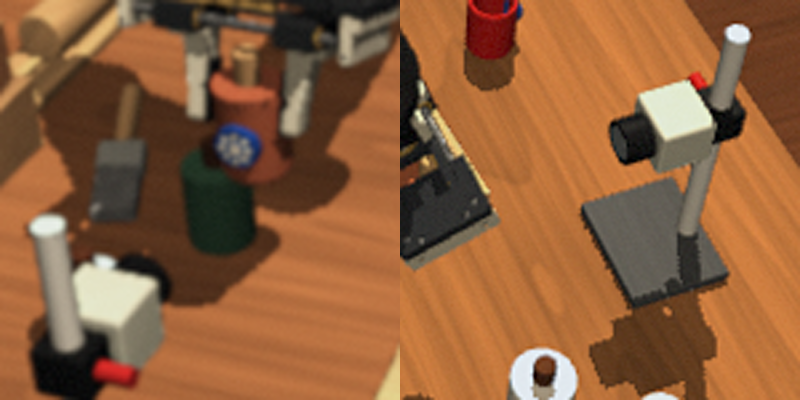

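The medallion is at scene (211.4,204.1), facing the lens. A quick projection check before I hand in.

Run:
```python
from h import *
c=load('s3')
for y in(-12,-6,0,6,12):
    t=np.radians(y);X=np.array([.532+.032*np.cos(t),-.2672+.032*np.sin(t),.201]);q=c['intrinsics']@(c['R']@X+c['t']);print(y,(q[:2]/q[2]).round(1))
print(workorder.close_job())
```

```text
-12 [206.9 204. ]
-6 [208.1 204.4]
0 [209.3 204.6]
6 [210.6 204.9]
12 [212. 205.]
the job is handed in; nothing more can be done
None
```

The job is handed in, with no verdict returned: the lid was placed and released on the jar, and the closed jar is held upright at the camera focus, medallion within about 1 cm of the target point. One weak spot is that the last check, run in the same script as the hand-in, read the medallion's facing as about 9° off (limit 12.6°) on a rough pixel estimate, so I did not correct it.

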